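# Click a connector hood into the latching test nest

## Task

Pick up the grey connector hood, set it down in the open bay of the test nest with its red face towards the brass probe plate, then slide it along under the rails until the sprung orange pawl has clicked out behind it and holds it there against the probe spring. How deep it catches differs each time, so feel for it: slide it gently, with little more force than the pawl needs, and do not ram it into the end stop. Leave the two reels, the tape and the screwdriver where they are.

Things in the scene. Friction and masses are not known exactly. Their poses are not given: they have to be found in the camera images.
- hood: Loose, unwired connector hood, about 0.15 kg, upright on the bench. Black foot 60 (x) x 46 (y) x 10 mm high; on it a grey body 60 x 28 (y) mm, top 47 mm above the underside: grip it across the 28 mm. Origin: centre of the underside; x points to the red front face, z up. Front and rear faces of foot and body are flush, 30 mm from the origin.
- hood_nose (a point): Point on the hood's red front face, 30 mm ahead of the hood's origin along its x and 20 mm above its underside.
- nest: Test nest, aluminium plate 270 x 100 x 8 mm fixed to the bench; its place and yaw vary. Origin on the underside, z up; the hood slides on its top (8 mm above the bench) along its +x, middle line y = 0. Plate from x = -130 to 140 mm. Nothing beside or over the lane is higher than 24 mm above the bench, save the blue end block (66 mm).
- bay (a point): Where to set the hood's origin down: middle of the open bay, on the nest's sliding floor, at nest x = -72 mm; axes as the nest's. Bay from nest x = -130 to -42 mm, open at the rear and above; side walls 54 mm apart, 20 mm high above the bench; then a funnel to x = -24 mm narrows it to 49 mm.
- rails (a point): On the sliding floor at the start of the overhanging lips, nest x = -34 mm. From here on lips 35 mm apart (underside 20.5, top 24 mm above the bench) cover the hood's foot on the -y side all along, on +y in part: the hood enters only by sliding from the bay.
- deepest (a point): On the sliding floor at nest x = 67.5 mm: furthest the hood's origin gets without force. A blue head with pawl, probe plate and end stop is clamped at a place that varies by 40 mm in x, not measured: caught, the hood's origin is at nest x = 25 to 65 mm; 2.5 mm beyond, it meets a rubber buffer (6 N/mm, 4 mm of give, then rigid). Sliding past the pawl takes 3 to 8 N; 35 N does damage.
- pawl (a joint): Orange sprung pawl on the head, at the lane's +y side, at foot height (top 22 mm above the bench): 0 m = out, standing 6.5 mm into the lane; grows as it is pushed sideways to nest +y, up to 0.009 m. Its ramp begins 19 mm before its square holding face. The passing hood pushes it back by 4 to 6.5 mm; it snaps to 0 once the foot's rear has passed the holding face.
- probe (a joint): Brass spring-loaded probe plate in front of the end stop, on the head: 0 m = fully forward; it grows as the hood's front face pushes it back along the nest's +x. About 0.008 m when the hood rests against the pawl's holding face, 0.0105 m where the black rubber end buffer begins; it springs back to 0 if the hood is not held. Its spring pushes back with 2 to 4 N.
- reel_green: Bystander: white reel with green winding, 76 mm across, 40 mm high, standing flat; origin at the centre of its underside.
- reel_blue: Bystander: white reel with blue winding, 76 mm across, 40 mm high, standing flat; origin at the centre of its underside.
- tape: Bystander: red tape roll, 64 mm across, 19 mm high, lying flat; origin at the centre of its underside.
- driver: Bystander: screwdriver lying on the bench; origin at its underside.
There are look-alikes about, which are no part of the job. Several things look just like the hood: the one meant starts nearest to the robot's base.

How it is judged:
On the way, in this order (a step that is already met when the one before it is completed fails the run):
1. the hood stands on the floor of the nest's bay, red face forward (z of hood in the frame of nest below 0.011 m and x of hood in the frame of nest between -0.115 and -0.03 m and x of hood_nose in the frame of nest above -0.086 m and horizontal distance between hood_nose and rails below 0.055 m and y of hood in the frame of nest between -0.008 and 0.008 m and angle between the x axis of hood and the x axis of nest, either way round below 0.2 rad), for 0.1 s.
2. the hood rides over the pawl and pushes it back by more than 2.5 mm (value of joint pawl above 0.0025 m and contact force between hood and nest above 0.5 N and x of hood_nose in the frame of nest above -0.02 m), for 0.05 s.
At the end, for the whole second after the job is handed in: The hood is at rest flat on the nest's floor (within 3 mm), red face forward, in line with the nest (within 0.08 rad), the pawl is out behind it (joint under 1.5 mm) and holds it against the probe plate (pushed back more than 6 mm) (value of joint pawl below 0.0015 m and value of joint probe above 0.006 m and x of hood_nose in the frame of nest above 0.05 m and x of hood in the frame of nest above 0.02 m and z of hood in the frame of nest below 0.011 m and angle between the x axis of hood and the x axis of nest, either way round below 0.08 rad and linear speed of hood below 0.01 m/s); the robot touches nothing.
It fails at once if once under the rails, the hood bears on the nest (pawl, probe, buffer, walls or floor) with more than 35 N (contact force between hood and nest above 35 N and x of hood in the frame of nest above -0.055 m).
It fails at once if a reel, the tape or the screwdriver is moved by more than 2 cm (distance of any of reel_green, reel_blue, tape, driver from where it was at the start of the episode above 0.02 m).
It also fails if it takes over 61 s, if anything falls off the work surface, if the arm or the gripper's body presses on something with over 40 N, if the wrist force passes 120 N, or if a joint passes its speed limit or range.

## Robot

A 6-joint arm with a two-finger parallel gripper is mounted at the origin on the work surface. World frame = base frame: x ahead of the robot, y to its left, z up, the work surface at z = 0. Lengths are in m, angles in rad, forces in N, time in s.
With the tool pointing down it reaches from about 0.35 to 0.775 m from the base axis. Payload 5.5 kg.
Tool frame: the origin (TCP) lies at the very end of the fingers, on their centre line; the grasp point (between the pads) lies 19 mm behind it (grip_point_offset is the distance from the TCP to the grasp point, in m); z points along the fingers, y is the direction in which the jaws open and shut (so a half turn about z gives the same grasp; the last joint's range is limited). The gripper opens to 85 mm and grips with 20 to 120 N. Pads are 22 mm wide; open, the fingers measure 114 mm over their backs; the gripper's body (76 mm by 85 mm) begins 54 mm behind the grasp point. The pads swing forward as they close: fully open they stand 13 mm farther back than shut.
Start: joints at [-1.406, 0.313, 0.046, 1.304, 0, 1.431], TCP at [0.173, -0.549, 0.231] pointing down, gripper open.
Joint ranges: [-2.76, 2.76], [-0.86, 1.69], [-1.03, 1.26], [-2.2, 2.34], [-1.47, 1.5], [-3.14, 3.14]. Speed limits (rad/s): [2.57, 2.57, 3.14, 3.14, 3.14, 3.14].

## Interface

Orientations are given as a unit quaternion [w, x, y, z].
In Python, from workcell import * gives the robot as it stands.
- The arm moves only by the shell command python3 -m crank 'ROWS' [OPENING] [FORCE]. ROWS is a JSON object of lists of equal length, an entry for each row: "travel": the shift along the tool's x, y, z in units of 40 mm (1.0 is 40 mm), a list of three; "turn": the turn about the tool's z in rad. In form: {"travel": [[x, y, z], ...], "turn": [turn, ...]}. A call has 1 to 5 rows; each row is the pose to reach, as a shift and turn from the pose commanded when the call began, along the tool's axes at that moment; what a row does not reach only later rows make up. A row lasts 1/12 s, in which the tool goes at most 41.7 mm and 7.16 degrees, less where a joint would pass 70% of its speed; a pose out of reach is approached as far as the arm can. A call with a gripper value outside its range is refused whole. OPENING is the finger opening in mm, from 0 to 85.4, set as the call begins (- or left out, the last holds). The fingers move at their own pace and stop on an object; FORCE is the grip in N (left out, the last holds). Time passes only in rows, so rows that repeat a pose let the fingers close. It gives the time, the measured TCP pose, the force and the opening at its end, in the units of the state.
- get_state(): the state, without advancing time (a new reading comes with each control period).
- read_camera(name): name is "side" or "top" or "wrist"; returns a dict with "image" (480x640x3 uint8, red, green, blue), "K" (3x3 intrinsics, pixels), "R" (3x3) and "t" (3): a world point X has camera coordinates R X + t. Camera axes: x right, y down, z forward; pixel columns grow to the right and rows downward; lengths in m; the calibration is good to about 2 mm. A picture is of the moment at which its call begins. There is no depth.
- hand_in(): hands the job in, once; it reports no verdict.
The state is a dict: "clock": time; "joint_pos": joint angles; "qvel": joint speeds; "tau": joint torques, N m; "tcp_pos": TCP position; "orientation": TCP orientation; "wrist_force": force on the tool from outside, world axes, zero at the start; "ft_torque": the same for the moment, N m; "finger_gap": finger opening in m.
Only numpy, scipy, OpenCV 4.12 (cv2) and the standard library are available. Lean on these libraries where they do the work, as an engineer would, in place of code of your own. Each camera call takes 0.05 s, during which the arm holds its last target. There are 200 camera calls.

## Working session

There is one attempt and no reset: what is moved stays moved. The work goes in short steps, Python scripts to look and compute and a shell command to move; the robot and the scene stay as the last step left them, time stands still between calls to the robot, and variables do not carry over. Pictures are saved under pics/ and viewed, about 8 in all and at most 12, crops included, and the job is handed in when it is done.

```bash
mkdir -p pics; ls
python3 - <<'E'
from workcell import *
import cv2,numpy as np
for n in("top","side"):
    c=read_camera(n); cv2.imwrite(f"pics/{n}0.png",c["image"][:,:,::-1]); print(n,c["K"],c["R"],c["t"])
print(get_state())
E
```

```text
pics
top [[471.1736599    0.         317.05146704]
 [  0.         471.1736599  238.64805182]
 [  0.           0.           1.        ]] [[-0.01464911 -0.99971363  0.01892253]
 [-0.99758169  0.01332671 -0.06821419]
 [ 0.06794248 -0.01987604 -0.99749123]] [-0.05057662  0.62580138  1.10054993]
side [[467.38573248   0.         328.56054076]
 [  0.         467.38573248 244.83595711]
 [  0.           0.           1.        ]] [[-0.94444707 -0.32863356  0.0044399 ]
 [-0.23076573  0.65344857 -0.72093838]
 [ 0.2340233  -0.68191272 -0.69298495]] [0.59118771 0.2090222  1.17095906]
{'clock': 0.1, 'joint_pos': array([-1.40560954e+00,  3.13920783e-01,  4.50975281e-02,  1.30361231e+00,
        1.50680660e-05,  1.43120257e+00]), 'qvel': array([-2.73387046e-04, -1.14333820e-05,  2.76308819e-03,  6.64426138e-04,
        1.06131641e-03,  5.28459020e-04]), 'tau': array([ 2.49455305e-03, -4.81725740e+01,  2.99243832e+01,  1.26466758e-02,
       -1.76659332e-04,  1.83911834e-05]), 'tcp_pos': array([ 0.17247086, -0.54804475,  0.23050264]), 'orientation': array([-8.19647032e-04,  9.88410725e-01,  1.51801077e-01, -2.95455411e-06]), 'wrist_force': array([-0.26918606, -0.57003279,  0.08129633]), 'ft_torque': array([-0.04359115,  0.0253402 ,  0.03403894]), 'finger_gap': 0.08512823943946424}
```

View pics/top0.png

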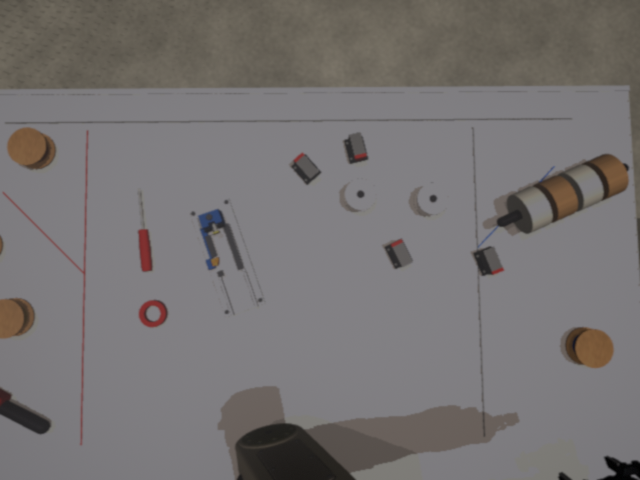

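View pics/side0.png

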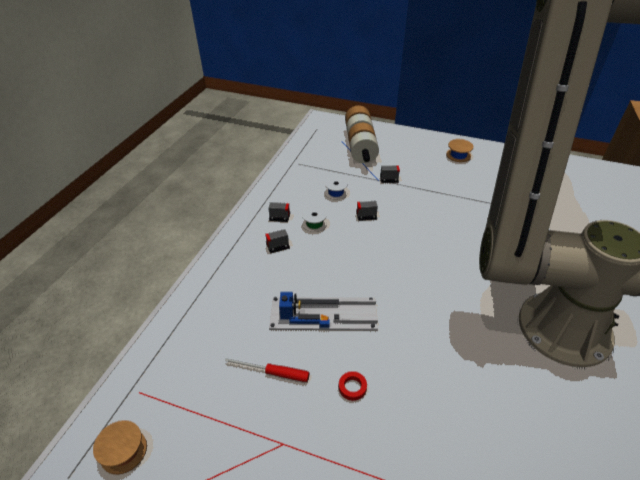

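Top view: four hood look-alikes, at (306,168), (356,148), (398,253) and (488,261). The base projects to about (295,506), so (398,253) is nearest. The nest is around (230,255), with its blue head at the top near (211,218). I'll check one close crop of both.

```bash
cat > h.py <<'E'
from workcell import *
import cv2,numpy as np
from scipy.spatial.transform import Rotation as Ro
def ray(c,u,v,z):
    K,R,t=map(np.array,(c["K"],c["R"],c["t"])); d=R.T@np.linalg.inv(K)@[u,v,1]; o=-R.T@t
    return o+d*(z-o[2])/d[2]
def proj(c,X):
    p=np.array(c["K"])@(np.array(c["R"])@np.array(X)+c["t"]); return p[:2]/p[2]
def tool():
    s=get_state(); q=s["orientation"]; return s,Ro.from_quat([q[1],q[2],q[3],q[0]]).as_matrix()
def shift(target):
    s,M=tool(); return M.T@(np.array(target)-s["tcp_pos"])/0.04
E
python3 - <<'E'
from h import *
c=read_camera("top"); im=c["image"][:,:,::-1]
for n,(u,v) in dict(a=(306,168),b=(356,148),c=(398,253),d=(488,261)).items():
    X=ray(c,u,v,.03); print(n,X,np.hypot(*X[:2]))
a=cv2.resize(im[195:320,180:280],None,fx=4.8,fy=4.8,interpolation=cv2.INTER_CUBIC)
b=cv2.resize(im[230:280,375:425],None,fx=6,fy=6,interpolation=cv2.INTER_CUBIC)
o=np.zeros((600,800,3),np.uint8); o[:,:480]=a; o[:300,500:]=b
cv2.imwrite("pics/crop1.png",np.clip(o*1.5,0,255).astype(np.uint8))
E
```

```text
a [ 0.79392832 -0.03525602  0.03      ] 0.7947107416119389
b [ 0.84128015 -0.15585942  0.03      ] 0.8555959664002276
c [ 0.58786092 -0.25034447  0.03      ] 0.63894664282386
d [ 0.5658868  -0.46416635  0.03      ] 0.7319004513559576
```

View pics/crop1.png

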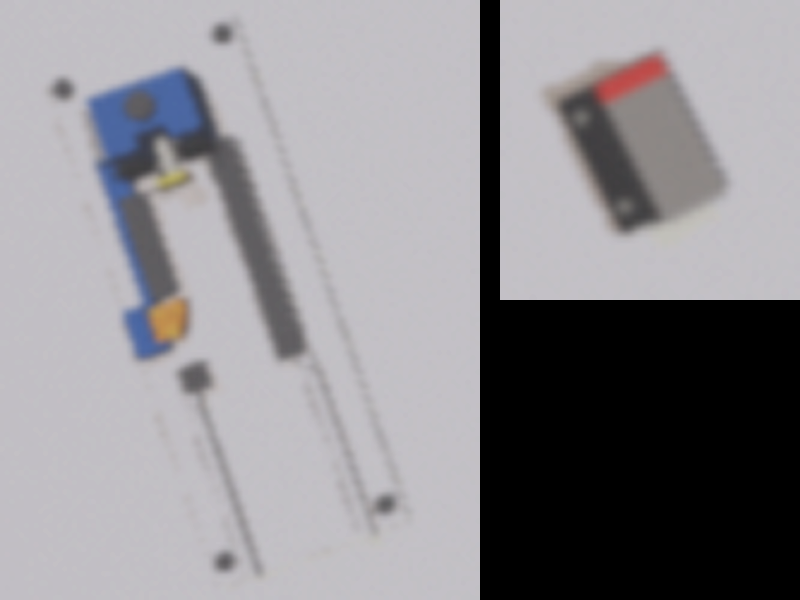

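The crop shows the nest with screw heads at crop pixels (63,88), (222,33), (385,503) and (223,561). The hood's body top has corners at about (597,92), (662,52), (728,188) and (660,222), with red at the image top. The chosen hood has a red face, a black foot and a grey body.

Run:
```python
from h import *
c=read_camera("top")
S=np.array([ray(c,180+(u+.5)/4.8-.5,195+(v+.5)/4.8-.5,.009) for u,v in [(63,88),(222,33),(385,503),(223,561)]])
print("sides",[np.linalg.norm(S[i]-S[(i+1)%4]) for i in range(4)],"mid",S.mean(0))
d=(S[0]+S[1]-S[2]-S[3])/2; ny=np.arctan2(d[1],d[0]); print("nest yaw",ny)
H=np.array([ray(c,375+(u-500+.5)/6-.5,230+(v+.5)/6-.5,.047) for u,v in [(597,92),(662,52),(728,188),(660,222)]])
print("sides",[np.linalg.norm(H[i]-H[(i+1)%4]) for i in range(4)],"mid",H.mean(0))
d=(H[0]+H[1]-H[2]-H[3])/2; hy=np.arctan2(d[1],d[0]); print("hood yaw",hy)
m=H.mean(0); s,M=tool()
print("tool\n",M, "tool y ang",np.arctan2(M[1,1],M[0,1]))
print("above", shift([m[0],m[1],.15]))
```

```text
sides [np.float64(0.08388228920848127), np.float64(0.24938896867822796), np.float64(0.084689182072041), np.float64(0.24955017063704898)] mid [0.58717629 0.15899915 0.009     ]
nest yaw 0.3261345358625102
sides [np.float64(0.029959565795525063), np.float64(0.058548288916824565), np.float64(0.02974500111326762), np.float64(0.05587047614541263)] mid [ 0.58796582 -0.2553806   0.047     ]
hood yaw 0.4283231514840488
tool
 [[ 9.53913946e-01  3.00080221e-01 -2.09620331e-04]
 [ 3.00080272e-01 -9.53913369e-01  1.05617823e-03]
 [ 1.16978560e-04 -1.07040606e-03 -9.99999420e-01]] tool y ang -1.2660193965933657
above [12.10505106 -3.86469053  2.02409365]
```

The screws measure 250 x 84 mm, which fits the 270 x 100 plate. The hood top measures 57 x 30 mm, which also fits, and it is at the edge of the crop's accuracy. Next, go above the hood.

```bash
python3 -m crank '{"travel":[[4,-1.3,0.6],[4,-1.3,0.6],[4,-1.3,0.6],[4,-1.3,0.6],[4,-1.3,0.6]],"turn":[-0.123,-0.123,-0.123,-0.123,-0.123]}' 85
python3 - <<'E'
from h import *
print(shift([.588,-.255,.15]))
E
```

```text
clock: 0.62
tcp_pos: [0.3135, -0.4461, 0.2061]
orientation: [-0.002, 0.977, 0.215, 0.001]
wrist_force: [-0.9, -0.4, 0.2]
finger_gap: 0.0852
[ 8.2324864  -1.44401232  1.42629116]
```

```bash
python3 -m crank '{"travel":[[5,-1,0.8],[5,-1,0.8],[5,-1,0.8],[5,-1,0.8],[5,-1,0.8]],"turn":[0,0,0,0,0]}'
python3 -m crank '{"travel":[[3.2,-0.4,0.6],[3.2,-0.4,0.6],[3.2,-0.4,0.6],[3.2,-0.4,0.6],[3.2,-0.4,0.6]],"turn":[0,0,0,0,0]}'
python3 -m crank '{"travel":[[0,0,0],[0,0,0],[0,0,0]],"turn":[0,0,0]}'
python3 - <<'E'
from h import *
s,M=tool(); print(shift([.588,-.255,.15]),"yaw",np.arctan2(M[1,0],M[0,0]))
c=read_camera("wrist"); cv2.imwrite("pics/w1.png",c["image"][:,:,::-1]); print(c["R"],c["t"])
E
```

```text
clock: 1.03
tcp_pos: [0.4762, -0.3304, 0.175]
orientation: [0.0, 0.977, 0.212, -0.0]
wrist_force: [0.9, -0.5, 0.4]
finger_gap: 0.0852
clock: 1.45
tcp_pos: [0.5861, -0.2619, 0.1497]
orientation: [-0.001, 0.977, 0.214, -0.001]
wrist_force: [-0.2, -0.3, -0.9]
finger_gap: 0.0852
clock: 1.7
tcp_pos: [0.5837, -0.2653, 0.1518]
orientation: [0.0, 0.977, 0.211, 0.0]
wrist_force: [-1.0, -0.4, -0.9]
finger_gap: 0.0852
[ 0.20482984 -0.18902304  0.04577511] yaw 0.4256093215086756
[[ 4.12863953e-01 -9.10792700e-01  1.21107777e-04]
 [-8.68844809e-01 -3.93809003e-01  3.00038608e-01]
 [-2.73225281e-01 -1.23980350e-01 -9.53927051e-01]] [-0.48248803  0.38778091  0.43078446]
```

View pics/w1.png

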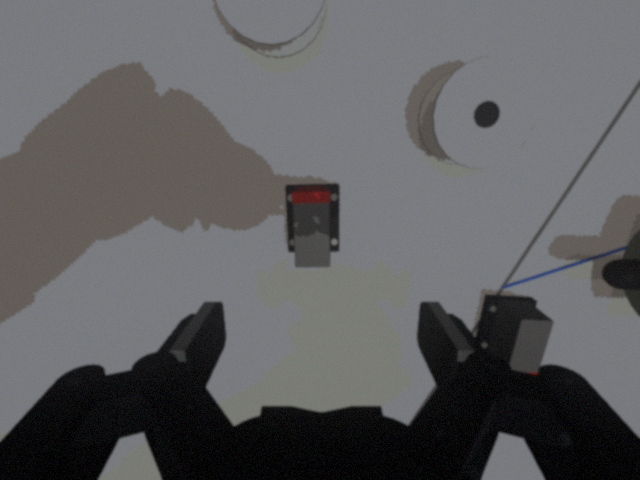

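The wrist view shows the hood upright with its body top at corners of about (293,203), (330,203), (331,266) and (296,266). The red front points to the image top and the foot spans columns 286–339. The reel is clear of the fingers.

Run:
```python
from h import *
c=read_camera("wrist"); s,M=tool()
H=np.array([ray(c,u,v,.047) for u,v in [(293,203),(330,203),(331,266),(296,266)]])
print("sides",[np.linalg.norm(H[i]-H[(i+1)%4]) for i in range(4)],"mid",H.mean(0))
F=np.array([ray(c,u,v,.010) for u,v in [(286,184),(339,184),(339,250),(286,251)]]); print(F.mean(0),np.linalg.norm(F[0]-F[1]))
d=(H[0]+H[1]-H[2]-H[3])/2; print("yaw",np.arctan2(d[1],d[0]),np.arctan2(M[1,0],M[0,0]))
print(shift(list(H.mean(0)[:2])+[.015]), shift(list(F.mean(0)[:2])+[.015]))
```

```text
sides [np.float64(0.02778418408889898), np.float64(0.05074962691428013), np.float64(0.02787850809775067), np.float64(0.05074588196696928)] mid [ 0.5851453  -0.25733669  0.047     ]
[ 0.58917017 -0.25454014  0.01      ] 0.04496612149171662
yaw 0.448272352637966 0.42561723275047103
[ 0.11012617 -0.16777677  3.42390403] [ 0.23063717 -0.18990813  3.42391765]
```

The foot (45 mm against the expected 46) gives a centre at (0.589, -0.255), which agrees with the top view. The grip has to sit high, so the fingers clear the 24 mm lips later: TCP about 20 mm above the underside.

```bash
python3 -m crank '{"travel":[[0.23,-0.19,0],[0.23,-0.19,0.8],[0.23,-0.19,1.6],[0.23,-0.19,2.2],[0.23,-0.19,2.6]],"turn":[-0.01,-0.01,-0.01,-0.01,-0.01]}' 70
python3 - <<'E'
from h import *
s,M=tool(); print(s["tcp_pos"],s["wrist_force"],shift([.589,-.255,.021]))
E
```

```text
clock: 2.22
tcp_pos: [0.5886, -0.2519, 0.0447]
orientation: [-0.001, 0.976, 0.217, -0.001]
wrist_force: [-0.3, -0.5, 0.4]
finger_gap: 0.07
[ 0.58858464 -0.25193374  0.04474606] [-0.26459205 -0.48543024  0.37603828] [-0.0221535   0.0754076   0.59348886]
```

```bash
python3 -m crank '{"travel":[[0,0.04,0.3],[0,0.04,0.6],[0,0.04,0.6],[0,0.04,0.6]],"turn":[0,0,0,0]}'
python3 -m crank '{"travel":[[0,0,0],[0,0,0],[0,0,0],[0,0,0],[0,0,0]],"turn":[0,0,0,0,0]}' 20 40
python3 -m crank '{"travel":[[0,0,0],[0,0,0],[0,0,0],[0,0,0],[0,0,0]],"turn":[0,0,0,0,0]}'
```

```text
clock: 2.55
tcp_pos: [0.5907, -0.2546, 0.0233]
orientation: [-0.0, 0.976, 0.217, -0.0]
wrist_force: [0.4, 0.3, -0.2]
finger_gap: 0.0698
clock: 2.97
tcp_pos: [0.5915, -0.2551, 0.0246]
orientation: [0.001, 0.976, 0.217, 0.001]
wrist_force: [0.6, 0.7, 5.5]
finger_gap: 0.0273
clock: 3.38
tcp_pos: [0.5916, -0.2551, 0.0246]
orientation: [0.001, 0.976, 0.217, 0.001]
wrist_force: [0.8, 0.1, 6.6]
finger_gap: 0.0273
```

Gripped, with a gap of 27.3 mm against the 28 mm body. Lift and carry towards the bay.

```bash
python3 -m crank '{"travel":[[0,0,-0.8],[0,0,-1.6],[0,0,-2.4],[0,0,-2.8],[0,0,-2.8]],"turn":[0,0,0,0,0]}'
python3 - <<'E'
from h import *
s,M=tool(); n=np.array([.5872,.159]); d=np.array([np.cos(.326),np.sin(.326)]); b=n-.077*d
print("bay",b,s["tcp_pos"],s["wrist_force"],s["finger_gap"]); print(shift(list(b+.0023*d)+[.13]),"turn",-(.326-np.arctan2(M[1,0],M[0,0])))
E
```

```text
clock: 3.8
tcp_pos: [0.5929, -0.2559, 0.14]
orientation: [0.003, 0.976, 0.217, 0.003]
wrist_force: [0.6, -1.5, -1.6]
finger_gap: 0.0271
bay [0.51425552 0.13434027] [ 0.59294011 -0.25592324  0.14004633] [ 0.58945761 -1.45715887 -1.62009116] 0.02711932533506216
[ 2.41154708 -9.66522418  0.19959011] turn 0.11188320799738632
```

```bash
python3 -m crank '{"travel":[[1.2,-4.8,0.1],[1.2,-4.8,0.1],[1.2,-4.8,0.1],[1.2,-4.8,0.1],[1.2,-4.8,0.1]],"turn":[0,0,0,0,0]}'
python3 -m crank '{"travel":[[1.2,-4.86,0],[1.2,-4.86,0],[1.2,-4.86,0],[1.2,-4.86,0],[1.2,-4.86,0]],"turn":[0,0,0,0,0]}'
python3 -m crank '{"travel":[[0,0,0],[0,0,0],[0,0,0],[0,0,0],[0,0,0]],"turn":[0.11,0.11,0.11,0.11,0.11]}'
python3 - <<'E'
from h import *
s,M=tool(); n=np.array([.5872,.159]); d=np.array([np.cos(.326),np.sin(.326)]); b=n-.077*d
print(shift(list(b+.0023*d)+[.13]),"turn",-(.326-np.arctan2(M[1,0],M[0,0])),s["tcp_pos"])
c=read_camera("wrist"); cv2.imwrite("pics/w2.png",np.clip(c["image"][:,:,::-1]*1.4,0,255))
E
```

```text
clock: 4.22
tcp_pos: [0.5501, -0.0573, 0.1291]
orientation: [-0.001, 0.976, 0.218, -0.002]
wrist_force: [-0.4, 0.6, -1.5]
finger_gap: 0.0274
clock: 4.63
tcp_pos: [0.5115, 0.1385, 0.1295]
orientation: [-0.0, 0.976, 0.218, -0.001]
wrist_force: [-0.2, 0.7, -1.8]
finger_gap: 0.0272
clock: 5.05
tcp_pos: [0.5138, 0.1349, 0.1307]
orientation: [0.0, 0.987, 0.163, -0.0]
wrist_force: [-0.6, 0.3, -2.0]
finger_gap: 0.0271
[0.06339424 0.01688221 0.01644273] turn 0.001457524354946671 [0.51381675 0.13490092 0.13066013][ WARN:0@0.394] global loadsave.cpp:1063 imwrite_ Unsupported depth image for selected encoder is fallbacked to CV_8U.
```

View pics/w2.png

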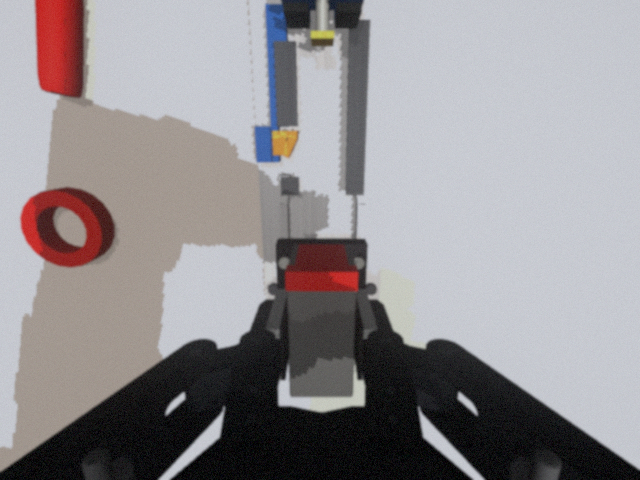

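The wrist view shows the hood carried centred. Lip inner edges are at columns ≈298 (left) and ≈346 (right), lip start at (346,194), pawl at (285,142) and probe plate at (322,38). Now check these against the nest frame estimate.

Run:
```python
from h import *
c=read_camera("wrist"); s,M=tool()
d=np.array([np.cos(.326),np.sin(.326)]); e=np.array([-d[1],d[0]]); o=np.array([.5872,.159])-.005*d
def nf(u,v,z):
    p=ray(c,u,v,z)[:2]-o; return np.round(1000*np.array([p@d,p@e]),1)
for n,a in dict(lipR0=(345,194,.024),lipR1=(346,60,.024),lipL0=(298,125,.024),lipL1=(297,60,.024),wallR=(356,225,.02),wallL=(289,225,.02),probe=(322,44,.028),pawltip=(298,142,.022),footFL=(277,240,.116),footFR=(366,240,.116)).items(): print(n,nf(*a))
t=s["tcp_pos"][:2]-o; print("tcp",t@d,t@e)
```

```text
lipR0 [-35.8 -17.2]
lipR1 [ 54.2 -15.8]
lipL0 [13.1 17.1]
lipL1 [54.1 17. ]
wallR [-60.8 -26.6]
wallL [-60.9  25.9]
probe [62.7  0.3]
pawltip [ 1.5 17.5]
footFL [-43.6  22.6]
footFR [-43.5 -21.4]
tcp -0.07202218404806812 0.0006261327801004646
```

Measurements agree within about 2 mm: lip start -35.8 (given -34) and walls ±26 (given ±27). Lower into the bay.

```bash
python3 -m crank '{"travel":[[0,0.02,0.7],[0,0.02,1.4],[0,0.02,1.9],[0,0.02,2.2],[0,0.02,2.3]],"turn":[0,0,0,0,0]}'
python3 -m crank '{"travel":[[0,0,0],[0,0,0.03],[0,0,0.06],[0,0,0.1]],"turn":[0,0,0,0]}'
python3 -m crank '{"travel":[[0,0,0],[0,0,0.02],[0,0,0.04],[0,0,0.06],[0,0,0.06]],"turn":[0,0,0,0,0]}'
```

```text
clock: 5.57
tcp_pos: [0.5125, 0.1342, 0.0369]
orientation: [-0.0, 0.987, 0.163, -0.002]
wrist_force: [0.2, -0.4, -1.1]
finger_gap: 0.0273
clock: 5.9
tcp_pos: [0.5153, 0.1353, 0.0364]
orientation: [0.0, 0.987, 0.163, 0.001]
wrist_force: [0.8, 0.9, -0.9]
finger_gap: 0.0273
clock: 6.32
tcp_pos: [0.5139, 0.1353, 0.0328]
orientation: [0.0, 0.987, 0.163, -0.0]
wrist_force: [0.1, -0.2, -1.6]
finger_gap: 0.0268
```

```bash
python3 -m crank '{"travel":[[0,0,0.02],[0,0,0.02],[0,0,0.04],[0,0,0.04],[0,0,0.04]],"turn":[0,0,0,0,0]}'
python3 -m crank '{"travel":[[0,0,0.02],[0,0,0.02],[0,0,0.02]],"turn":[0,0,0]}'
```

```text
clock: 6.73
tcp_pos: [0.5143, 0.1353, 0.0326]
orientation: [0.0, 0.987, 0.163, 0.0]
wrist_force: [-3.1, -0.3, 9.9]
finger_gap: 0.0274
clock: 6.98
tcp_pos: [0.5143, 0.1353, 0.0325]
orientation: [0.0, 0.987, 0.163, 0.001]
wrist_force: [-6.6, -0.9, 15.8]
finger_gap: 0.0274
```

On the floor. Ease off, release so it settles flat, then look from the side.

```bash
python3 -m crank '{"travel":[[0,0,-0.04],[0,0,-0.04],[0,0,-0.04]],"turn":[0,0,0]}'
python3 -m crank '{"travel":[[0,0,0],[0,0,0],[0,0,0],[0,0,0],[0,0,0]],"turn":[0,0,0,0,0]}' 50 20
python3 - <<'E'
from h import *
c=read_camera("wrist"); w=c["image"][:,:,::-1][0:420,180:460]
s=read_camera("side"); i=s["image"][:,:,::-1][270:345,260:390]
o=np.zeros((600,800,3),np.uint8); a=cv2.resize(w,(400,600),interpolation=cv2.INTER_CUBIC); o[:,:400]=a
o[:231,400:]=cv2.resize(i,(400,231),interpolation=cv2.INTER_CUBIC)
cv2.imwrite("pics/bay.png",cv2.convertScaleAbs(o,alpha=1.4)); print(get_state()["tcp_pos"],get_state()["wrist_force"])
E
```

```text
clock: 7.23
tcp_pos: [0.5145, 0.1353, 0.0326]
orientation: [0.0, 0.987, 0.163, 0.001]
wrist_force: [-1.7, 0.0, 5.9]
finger_gap: 0.027
clock: 7.65
tcp_pos: [0.514, 0.1352, 0.0318]
orientation: [0.0, 0.987, 0.163, -0.0]
wrist_force: [0.6, -0.0, -0.2]
finger_gap: 0.0503
[0.51401561 0.1352517  0.03189362] [ 0.17765354 -0.44245725 -0.25076074]
```

View pics/bay.png

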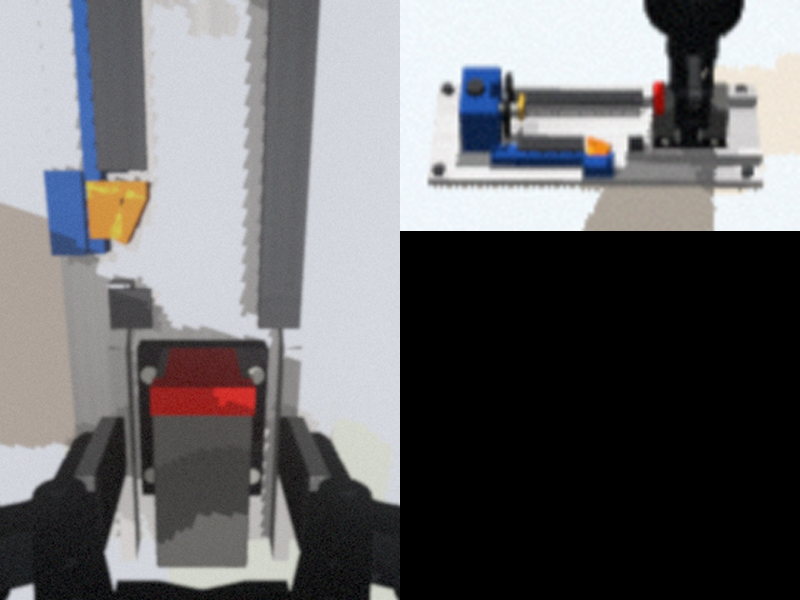

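The hood stands upright in the bay, red face forward. The foot spans columns 138–268 between the walls at ~132 and ~280, and the lane centre is at ~204, so it is centred. The pawl is at (118,212), still out. Regrip at 20 N and slide along tool x (the tool yaw already matches the nest).

```bash
python3 -m crank '{"travel":[[0,0,-0.05],[0,0,-0.05],[0,0,-0.05],[0,0,-0.05],[0,0,-0.05]],"turn":[0,0,0,0,0]}' 22 20
python3 -m crank '{"travel":[[0.05,0,-0.05],[0.15,0,-0.05],[0.25,0,-0.05],[0.4,0,-0.05],[0.5,0,-0.05]],"turn":[0,0,0,0,0]}'
python3 - <<'E'
from h import *
s,M=tool(); d=np.array([np.cos(.326),np.sin(.326)]); e=np.array([-d[1],d[0]]); o=np.array([.5872,.159])-.005*d
t=s["tcp_pos"][:2]-o; print("tcp nest",t@d,t@e, M.T@s["wrist_force"])
E
```

```text
clock: 8.17
tcp_pos: [0.5144, 0.1353, 0.0344]
orientation: [0.0, 0.987, 0.163, 0.0]
wrist_force: [0.1, 0.4, 3.1]
finger_gap: 0.0277
clock: 8.58
tcp_pos: [0.5338, 0.1419, 0.0359]
orientation: [0.0, 0.987, 0.163, 0.0]
wrist_force: [-0.1, -0.0, -1.2]
finger_gap: 0.0274
tcp nest -0.05100674816432076 0.0009217127101837852 [-0.0935129  -0.01957702  1.24446987]
```

The force reads -1.2 N in z, so the hood is being carried about 1.5 mm off the floor. Lower it again before the lips.

```bash
python3 -m crank '{"travel":[[0,0.01,0.03],[0,0.01,0.04],[0,0.01,0.04],[0,0.01,0.04]],"turn":[0,0,0,0]}'
python3 -m crank '{"travel":[[0,0,0.01],[0,0,0.02],[0,0,0.02],[0,0,0.02]],"turn":[0,0,0,0]}'
```

```text
clock: 8.92
tcp_pos: [0.533, 0.1413, 0.0344]
orientation: [0.0, 0.987, 0.163, -0.0]
wrist_force: [0.3, 0.4, -0.9]
finger_gap: 0.0269
clock: 9.25
tcp_pos: [0.533, 0.1413, 0.0344]
orientation: [0.0, 0.987, 0.163, 0.0]
wrist_force: [-1.5, -0.2, 4.9]
finger_gap: 0.0277
```

```bash
python3 -m crank '{"travel":[[0.05,0,0],[0.1,0,0],[0.15,0,0],[0.2,0,0],[0.25,0,0]],"turn":[0,0,0,0,0]}'
python3 - <<'E'
from h import *
s,M=tool(); d=np.array([np.cos(.326),np.sin(.326)]); e=np.array([-d[1],d[0]]); o=np.array([.5872,.159])-.005*d
t=s["tcp_pos"][:2]-o; print("tcp nest",t@d,t@e, M.T@s["wrist_force"])
E
```

```text
clock: 9.67
tcp_pos: [0.5423, 0.1444, 0.0344]
orientation: [0.0, 0.987, 0.163, -0.0]
wrist_force: [-3.4, -0.5, 6.2]
finger_gap: 0.0275
tcp nest -0.042237347905450286 0.000523883117964926 [-3.39235117 -0.57997354 -6.17655657]
```

```bash
cat > st.py <<'E'
from h import *
s,M=tool(); d=np.array([np.cos(.326),np.sin(.326)]); e=np.array([-d[1],d[0]]); o=np.array([.5872,.159])-.005*d
t=s["tcp_pos"][:2]-o; print("nest mm",np.round([t@d*1000,t@e*1000,s["tcp_pos"][2]*1000],1),"F tool",np.round(M.T@s["wrist_force"],1),"M",np.round(M.T@s["ft_torque"],2))
E
python3 -m crank '{"travel":[[0.05,0,-0.01],[0.1,0,-0.01],[0.15,0,-0.01],[0.2,0,-0.01],[0.25,0,-0.01]],"turn":[0,0,0,0,0]}' >/dev/null; python3 st.py
python3 -m crank '{"travel":[[0.05,0,0],[0.1,0,0],[0.15,0,0],[0.2,0,0],[0.25,0,0]],"turn":[0,0,0,0,0]}' >/dev/null; python3 st.py
```

```text
nest mm [-32.3   0.4  34.4] F tool [-5.2  1.8 -8.7] M [-0.33 -1.08 -0.03]
nest mm [-23.1  -0.3  34.4] F tool [-6.8  4.2 -9.3] M [-0.66 -1.29 -0.07]
```

```bash
python3 -m crank '{"travel":[[0.05,0,-0.02],[0.1,0,-0.02],[0.15,0,-0.02]],"turn":[0,0,0]}' >/dev/null; python3 st.py
python3 -m crank '{"travel":[[0.05,0,0],[0.1,0,0],[0.15,0,0],[0.2,0,0],[0.25,0,0]],"turn":[0,0,0,0,0]}' >/dev/null; python3 st.py
```

```text
nest mm [-16.   -0.1  34.5] F tool [-0.9  4.8  0.1] M [-0.79 -0.35  0.1 ]
nest mm [-5.8  0.6 34.6] F tool [-0.1  4.8  1.5] M [-0.89 -0.27 -0.01]
```

```bash
python3 -m crank '{"travel":[[0.05,0,0],[0.1,0,0],[0.15,0,0],[0.2,0,0],[0.25,0,0]],"turn":[0,0,0,0,0]}' >/dev/null; python3 st.py
python3 -m crank '{"travel":[[0.05,0,0],[0.1,0,0],[0.15,0,0],[0.2,0,0],[0.25,0,0]],"turn":[0,0,0,0,0]}' >/dev/null; python3 st.py
python3 -m crank '{"travel":[[0.05,0,0],[0.1,0,0],[0.15,0,0],[0.2,0,0],[0.2,0,0]],"turn":[0,0,0,0,0]}' >/dev/null; python3 st.py
```

```text
nest mm [ 4.3  0.7 34.8] F tool [-0.5  3.7  1.7] M [-0.89 -0.32  0.03]
nest mm [14.3  0.7 34.9] F tool [-2.4  4.5  2.4] M [-0.9  -0.33 -0.04]
nest mm [22.7  0.7 34.9] F tool [-0.6  3.8  2. ] M [-0.88 -0.05 -0.02]
```

```bash
for i in 1; do python3 -m crank '{"travel":[[0.03,0,0],[0.06,0,0],[0.09,0,0],[0.12,0,0],[0.15,0,0]],"turn":[0,0,0,0,0]}' >/dev/null; python3 st.py; done
python3 -m crank '{"travel":[[0.03,0,0],[0.06,0,0],[0.09,0,0],[0.12,0,0],[0.15,0,0]],"turn":[0,0,0,0,0]}' >/dev/null; python3 st.py
```

```text
nest mm [28.2  0.7 34.9] F tool [-1.7  4.6  1.2] M [-0.91 -0.3  -0.13]
nest mm [34.2  0.7 34.8] F tool [-2.7  4.4  0.6] M [-0.97 -0.66 -0.14]
```

The probe is starting to push back. Smaller steps now, watching for the sideways force to vanish (the click).

```bash
python3 -m crank '{"travel":[[0.02,0,0],[0.04,0,0],[0.06,0,0],[0.08,0,0],[0.08,0,0]],"turn":[0,0,0,0,0]}' >/dev/null; python3 st.py
python3 -m crank '{"travel":[[0.02,0,0],[0.04,0,0],[0.06,0,0],[0.06,0,0]],"turn":[0,0,0,0]}' >/dev/null; python3 st.py
```

```text
nest mm [36.5  0.8 34.6] F tool [-3.1  4.   0.5] M [-0.88 -0.7  -0.13]
nest mm [38.7  0.8 34.6] F tool [-3.4  3.3  1.4] M [-0.93 -0.78 -0.14]
```

```bash
python3 -m crank '{"travel":[[0.02,0,0],[0.04,0,0],[0.04,0,0]],"turn":[0,0,0]}' >/dev/null; python3 st.py
python3 -m crank '{"travel":[[0.02,0,0],[0.04,0,0],[0.04,0,0]],"turn":[0,0,0]}' >/dev/null; python3 st.py
python3 -m crank '{"travel":[[0.02,0,0],[0.03,0,0],[0.03,0,0]],"turn":[0,0,0]}' >/dev/null; python3 st.py
```

```text
nest mm [40.2  0.8 34.6] F tool [-4.   3.9  0.9] M [-0.89 -0.76 -0.13]
nest mm [42.1  1.4 34.5] F tool [-1.9  1.3  1.9] M [-0.19 -0.67  0.02]
nest mm [43.6  1.3 34.6] F tool [-3.9  1.1  0.7] M [-0.16 -0.7   0.05]
```

The click came between 40.2 and 42.1 mm: the side force dropped from 3.9 to 1.3 N and the moment from -0.89 to -0.19 N m. Back off about 2.4 mm to feel that the pawl holds.

```bash
python3 -m crank '{"travel":[[-0.02,0,0],[-0.04,0,0],[-0.06,0,0],[-0.06,0,0]],"turn":[0,0,0,0]}' >/dev/null; python3 st.py
python3 -m crank '{"travel":[[-0.02,0,0],[-0.03,0,0],[-0.03,0,0]],"turn":[0,0,0]}' >/dev/null; python3 st.py
```

```text
nest mm [42.   1.2 34.9] F tool [-2.4 -1.7  3.2] M [ 0.18 -0.41 -0.01]
nest mm [41.7  1.  35.3] F tool [ 0.9 -2.   4.2] M [0.32 0.4  0.11]
```

The hood stops at 41.7 mm and the force reverses, so the pawl holds. Release and rise.

```bash
python3 -m crank '{"travel":[[0.02,0,0.02],[0.02,0,0.02],[0.02,0,0.02],[0.02,0,0.02]],"turn":[0,0,0,0]}' >/dev/null; python3 st.py
python3 -m crank '{"travel":[[0,0,0],[0,0,0],[0,0,0],[0,0,0],[0,0,0]],"turn":[0,0,0,0,0]}' 50; python3 st.py
python3 -m crank '{"travel":[[0,0,-0.5],[0,0,-1],[0,0,-1.8],[0,0,-2.5],[-1,0,-3]],"turn":[0,0,0,0,0]}'
python3 -m crank '{"travel":[[-1,0,0],[-1.6,0,0],[-1.6,0,0],[-1.6,0,0],[-1.6,0,0]],"turn":[0,0,0,0,0]}'
python3 - <<'E'
from h import *
c=read_camera("wrist"); s=read_camera("top")
o=np.zeros((600,800,3),np.uint8); o[:,:450]=cv2.resize(c["image"][0:400,170:470,::-1],(450,600),interpolation=cv2.INTER_CUBIC)
i=read_camera("side")["image"][270:345,260:390,::-1]; o[:202,450:]=cv2.resize(i,(350,202),interpolation=cv2.INTER_CUBIC)
o[202:600,450:]=cv2.resize(s["image"][195:315,180:285,::-1],(350,398),interpolation=cv2.INTER_CUBIC)
cv2.imwrite("pics/end.png",cv2.convertScaleAbs(o,alpha=1.4))
E
```

```text
nest mm [41.9  0.6 34.5] F tool [ 1.1 -2.  -0.2] M [0.29 0.14 0.07]
clock: 16.08
tcp_pos: [0.6214, 0.1712, 0.0341]
orientation: [0.0, 0.987, 0.163, 0.0]
wrist_force: [0.8, -0.1, -0.1]
finger_gap: 0.0497
nest mm [41.3  0.6 34.1] F tool [0.7 0.4 0.1] M [ 0.02 -0.01 -0.02]
clock: 16.5
tcp_pos: [0.5929, 0.1604, 0.1551]
orientation: [0.0, 0.987, 0.163, 0.005]
wrist_force: [2.5, -0.4, 1.4]
finger_gap: 0.0498
clock: 16.92
tcp_pos: [0.5265, 0.1388, 0.1532]
orientation: [0.0, 0.987, 0.163, 0.001]
wrist_force: [0.2, 0.0, 0.0]
finger_gap: 0.0501
```

View pics/end.png

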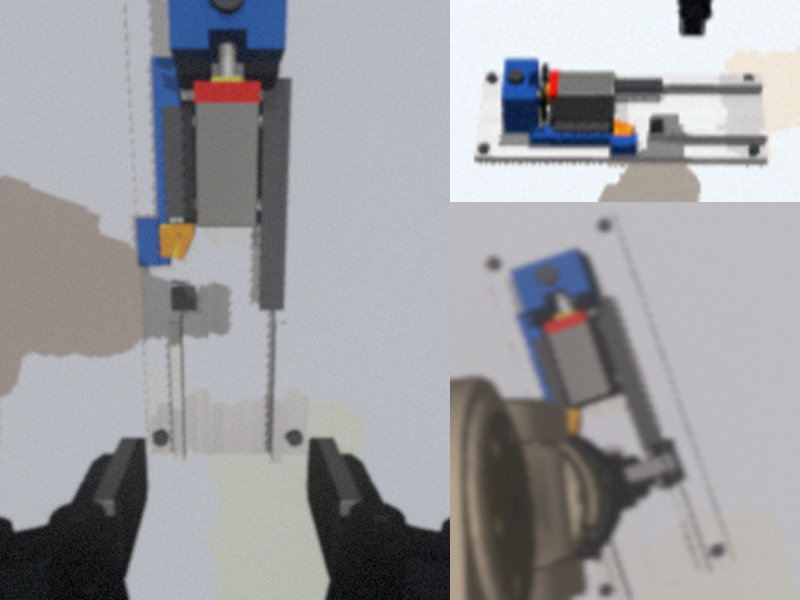

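The hood sits in line against the probe plate at (228,82), red face forward. The orange pawl at (177,240) is fully out just behind its rear face. The gripper is clear of everything.

```bash
python3 -c "
from workcell import *
print(hand_in())"
```

```text
the job is handed in; nothing more can be done
None
```

I placed the hood in the nest's bay, slid it under the rails, and the pawl caught it. The job is handed in at about 17 s on the robot's clock, and no verdict came back.

- **Pick and place:** I took the hood nearest the base and set it in the bay, red face forward. I then regripped it at 20 N and slid it in small steps.
- **Catch:** The click came at a tool position of about 41 mm along the nest. The side force dropped from 3.9 to 1.3 N. When I pulled back gently, the hood stopped at 41.7 mm and the force reversed, so the pawl was holding.
- **Forces:** The most I read while sliding under the rails was about 12 N. That was mostly downward pressure early on, which I eased off. The buffer was not rammed.
- **Last pictures:** They show the pawl out behind the hood, the hood in line against the probe plate and the gripper clear of everything.

**Not confirmed:** I could not read the pawl and probe positions directly, so those rest on the force readings and the pictures. I did not recheck the reels, tape and screwdriver at the end, though the arm never went near them at low height. On the first part of the slide in the bay, the hood was carried about 1.5 mm off the floor; I lowered it again before the lips.

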